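# Kit a relay yoke and hold it square in the corner stop

## Task

Set up the bench for riveting one two-coil relay. First set exactly two of the three cream bobbins down inside the open parts well without dropping them, and leave the third bobbin, the bronze latch and the test prod where they are. Then press the black L-shaped magnet yoke, standing on the bench on its edge, into the aluminium corner stop until both of its outer faces bear firmly on the two fences, and finish while still holding it pressed square there: do not let go.

Things in the scene. Friction and masses are not known exactly. Their poses are not given: they have to be found in the camera images.
- well: Dark steel open-topped parts well fixed on the bench, outside 112 (its x) x 132 (its y) x 30 mm high, walls and floor 5 mm thick. Origin: centre of its underside, on the bench; z up. The flap is hinged along the upper edge of its +x side, which faces the robot's right (world -y), turned by up to 0.25 rad from that.
- flap (a joint): Thin steel flap of the well, 112 x 132 mm, with a small knob, hinged on the well's +x upper edge. 0 = shut, 1.57 = standing straight up; it starts standing open at 1.75 to 2.1, leaning away from the well, held by hinge friction. Nothing need be done with it.
- bobbin0: One of three identical loose cream ceramic bobbins standing upright on the bench: flanged spool, 30 mm high, flanges 28 mm in diameter and 5 mm thick at both ends, barrel 22 mm in diameter, about 35 g. Origin: centre of its lower end face; z up.
- bobbin1: One of three identical loose cream ceramic bobbins standing upright on the bench: flanged spool, 30 mm high, flanges 28 mm in diameter and 5 mm thick at both ends, barrel 22 mm in diameter, about 35 g. Origin: centre of its lower end face; z up.
- bobbin2: One of three identical loose cream ceramic bobbins standing upright on the bench: flanged spool, 30 mm high, flanges 28 mm in diameter and 5 mm thick at both ends, barrel 22 mm in diameter, about 35 g. Origin: centre of its lower end face; z up.
- yoke: Loose black iron magnet yoke: an L of 10 mm strap standing on edge, 42 mm high, about 0.4 kg. Origin: the L's outer corner, at the underside; z up. Long leg 80 mm along -x (outer face y = 0, material y = -10 to 0 mm); short leg 60 mm along -y (outer face x = 0, material x = -10 to 0 mm). The outer faces go against the fences. Starts turned up to 0.5 rad either way.
- corner: Aluminium corner stop fixed to the bench, turned up to 0.2 rad. Origin: where the planes of the two fence faces meet, at bench height; z up. The faces are the planes x = 0 and y = 0; the yoke belongs on the side of negative x and y: seated, its origin and axes coincide with these. The yoke's foot drags on the cork (friction about 0.6).
- fence_long: Fixed fence of the corner stop, ground smooth (friction about 0.25), 12 mm high and 16 mm thick, its face in the plane y = 0 of the corner frame from x = -80 to 0 mm; it takes the yoke's long leg. Origin and axes as corner.
- fence_short: Fixed fence of the corner stop, ground smooth (friction about 0.25), 12 mm high and 16 mm thick, its face in the plane x = 0 of the corner frame from y = -60 to 0 mm; it takes the yoke's short leg. Origin and axes as corner.
- latch: Loose bronze relay latch lying flat, 55 x 16 mm, 6 mm thick with an 18 mm high lug at one end. Bystander. Origin: centre of its underside.
- prod: Loose test prod lying flat, 115 mm long along its x, with an 11 mm thick black handle and a polished nickel tip. Bystander. Origin: on its underside, 55 mm from the handle's end.
Not all that is in view belongs to the job. Of the things shaped like the yoke, the black one is meant.

How it is judged (in metres and radians):
On the way, in this order (a step that is already met when the one before it is completed fails the run):
1. exactly two bobbins rest in the well, let go, the third still in its place ((((x of bobbin1 in the frame of well between -0.052 and 0.052 m and y of bobbin1 in the frame of well between -0.062 and 0.062 m and height (world z) of bobbin1 below 0.025 m) and (x of bobbin2 in the frame of well between -0.052 and 0.052 m and y of bobbin2 in the frame of well between -0.062 and 0.062 m and height (world z) of bobbin2 below 0.025 m) and distance of bobbin0 from where it was at the start of the episode below 0.03 m and linear speed of each of bobbin0, bobbin1, bobbin2 below 0.02 m/s and contact force between each of bobbin0, bobbin1, bobbin2 and the fingers below 0.05 N) or ((x of bobbin0 in the frame of well between -0.052 and 0.052 m and y of bobbin0 in the frame of well between -0.062 and 0.062 m and height (world z) of bobbin0 below 0.025 m) and (x of bobbin2 in the frame of well between -0.052 and 0.052 m and y of bobbin2 in the frame of well between -0.062 and 0.062 m and height (world z) of bobbin2 below 0.025 m) and distance of bobbin1 from where it was at the start of the episode below 0.03 m and linear speed of each of bobbin0, bobbin1, bobbin2 below 0.02 m/s and contact force between each of bobbin0, bobbin1, bobbin2 and the fingers below 0.05 N) or ((x of bobbin0 in the frame of well between -0.052 and 0.052 m and y of bobbin0 in the frame of well between -0.062 and 0.062 m and height (world z) of bobbin0 below 0.025 m) and (x of bobbin1 in the frame of well between -0.052 and 0.052 m and y of bobbin1 in the frame of well between -0.062 and 0.062 m and height (world z) of bobbin1 below 0.025 m) and distance of bobbin2 from where it was at the start of the episode below 0.03 m and linear speed of each of bobbin0, bobbin1, bobbin2 below 0.02 m/s and contact force between each of bobbin0, bobbin1, bobbin2 and the fingers below 0.05 N))), for 0.2 s.
2. the yoke stands in the corner, square, both outer faces pressed on the fences by the robot (contact force between yoke and fence_long above 1.5 N and contact force between yoke and fence_short above 1.5 N and angle between the x axis of yoke and the x axis of corner, either way round below 0.035 rad and horizontal distance between yoke and corner below 0.004 m and height (world z) of yoke below 0.003 m and angle between yoke's own z axis and vertical below 0.04 rad and linear speed of yoke below 0.01 m/s and contact force between the fingers and yoke above 1.5 N), for 0.2 s.
At the end, for the whole second after the job is handed in: Exactly two bobbins at rest in the well, the third within 30 mm of its start; the yoke upright on the bench, still, its corner within 4 mm of the stop's, within 0.035 rad of square, pressing each fence with over 1.5 N, the fingers bearing on it with over 1.5 N (all of step 2 and (((x of bobbin1 in the frame of well between -0.052 and 0.052 m and y of bobbin1 in the frame of well between -0.062 and 0.062 m and height (world z) of bobbin1 below 0.025 m) and (x of bobbin2 in the frame of well between -0.052 and 0.052 m and y of bobbin2 in the frame of well between -0.062 and 0.062 m and height (world z) of bobbin2 below 0.025 m) and distance of bobbin0 from where it was at the start of the episode below 0.03 m and linear speed of each of bobbin0, bobbin1, bobbin2 below 0.02 m/s and contact force between each of bobbin0, bobbin1, bobbin2 and the fingers below 0.05 N) or ((x of bobbin0 in the frame of well between -0.052 and 0.052 m and y of bobbin0 in the frame of well between -0.062 and 0.062 m and height (world z) of bobbin0 below 0.025 m) and (x of bobbin2 in the frame of well between -0.052 and 0.052 m and y of bobbin2 in the frame of well between -0.062 and 0.062 m and height (world z) of bobbin2 below 0.025 m) and distance of bobbin1 from where it was at the start of the episode below 0.03 m and linear speed of each of bobbin0, bobbin1, bobbin2 below 0.02 m/s and contact force between each of bobbin0, bobbin1, bobbin2 and the fingers below 0.05 N) or ((x of bobbin0 in the frame of well between -0.052 and 0.052 m and y of bobbin0 in the frame of well between -0.062 and 0.062 m and height (world z) of bobbin0 below 0.025 m) and (x of bobbin1 in the frame of well between -0.052 and 0.052 m and y of bobbin1 in the frame of well between -0.062 and 0.062 m and height (world z) of bobbin1 below 0.025 m) and distance of bobbin2 from where it was at the start of the episode below 0.03 m and linear speed of each of bobbin0, bobbin1, bobbin2 below 0.02 m/s and contact force between each of bobbin0, bobbin1, bobbin2 and the fingers below 0.05 N))); the arm keeps its last pose, push and grip.
It fails at once if the latch or the prod is shifted by more than 20 mm (distance of any of latch, prod from where it was at the start of the episode above 0.02 m).
It fails at once if a bobbin is dropped (moves faster than 0.7 m/s, as after a fall of 25 mm, with no finger on it) ((linear speed of bobbin0 above 0.7 m/s and contact force between bobbin0 and the fingers below 0.05 N) or (linear speed of bobbin1 above 0.7 m/s and contact force between bobbin1 and the fingers below 0.05 N) or (linear speed of bobbin2 above 0.7 m/s and contact force between bobbin2 and the fingers below 0.05 N)).
It also fails if it takes over 72 s, if anything falls off the work surface, if the arm or the gripper's body presses on something with over 40 N, if the wrist force passes 120 N, or if a joint passes its speed limit or range.

## Robot

A 6-joint arm with a two-finger parallel gripper is mounted at the origin on the work surface. World frame = base frame: x ahead of the robot, y to its left, z up, the work surface at z = 0. Lengths are in mm, angles in rad, forces in N, time in s.
With the tool pointing down it reaches from about 275 to 750 mm from the base axis. Payload 10.2 kg.
Tool frame: the origin (TCP) lies midway between the tips of the shut fingers; the grasp point (between the pads) lies 19 mm behind it; z points along the fingers, y is the line along which they close (so a half turn about z gives the same grasp; the last joint's range is limited). The gripper opens to 85 mm and grips with 20 to 120 N. Pads are 22 mm wide; open, the fingers measure 114 mm over their backs; the gripper's body (76 mm by 85 mm) begins 54 mm behind the grasp point. The pads swing forward as they close: fully open they stand 13 mm farther back than shut.
Start: joints at [-1.33, 0.313, 1.498, -0, 1.331, -0.223], TCP at [234.848, -469.551, 231.294] pointing down, gripper open.
Joint ranges: [-2.94, 2.94], [-0.97, 2.17], [0.19, 2.56], [-1.23, 4.37], [0.02, 3.11], [-2.88, 2.88]. Speed limits (rad/s): [2.39, 2.39, 3.01, 3.14, 3.14, 3.14].

## Interface

Orientations are given as a unit quaternion [x, y, z, w].
In Python, from bench import env gives the robot as it stands.
- The arm moves only by the shell command python3 -m handwheel 'ROWS' [OPENING] [FORCE]. ROWS is a JSON list of rows, 1 to 10 of them, each an object with the fields sx, sy, sz (the shift in mm), ax, ay, az (a rotation vector in rad); a field left out counts as zero; each row shifts and turns the commanded pose from where the row before left it, along the tool's axes as they then stand; what a row does not reach is not made up. A row lasts 1/8 s, in which the tool goes at most 62.5 mm and 0.188 rad, less where a joint would pass 70% of its speed; a pose out of reach is approached as far as the arm can. OPENING is the finger opening in mm, set as the command begins (- or left out keeps the last). The fingers move at their own pace and stop on an object; FORCE is the grip in N (left out, the last holds). Time passes only in rows, so rows that do not move let the fingers close. It prints the time, the measured TCP pose, the force, the opening and the grip force at its end. Input that does not fit is refused with a message, and nothing moves.
- env.state(): the state, without advancing time (a new reading comes with each control period).
- env.get_image(name): name is "scene" or "top"; returns a dict with "pixels" (400x640x3 uint8, blue, green, red), "mtx" (3x3 intrinsics, pixels), "extrinsics" (4x4, takes a point from camera to world coordinates). Camera axes: x right, y down, z forward; pixel columns grow to the right and rows downward; lengths in mm; the calibration is good to about 2 mm. A picture is of the moment at which its call begins. There is no depth.
- env.job_done(): hands the job in; it is judged then, once.
The state is a dict: "time_s": time; "joint_positions": joint angles; "joint_vel": joint speeds; "joint_torque": joint torques, N m; "eef_pos": TCP position; "tcp_rot": TCP orientation; "wrist_force": force on the tool from outside, world axes, zero at the start; "torque": the same for the moment, N m; "grip_width": finger opening in mm; "grasp_force": force on a finger pad.
Only numpy, scipy, OpenCV 4.12 (cv2) and the standard library are available. Lean on these libraries where they do the work, as an engineer would, in place of code of your own. Each camera call takes 0.05 s, during which the arm holds its last target. There are 200 camera calls.

## Working session

There is one attempt and no reset: what is moved stays moved. The work goes in short steps, Python scripts to look and compute and a shell command to move; the robot and the scene stay as the last step left them, time stands still between calls to the robot, and variables do not carry over. Pictures are saved under pics/ and viewed, at most 10 in all, crops included, and the job is handed in when it is done.

```bash
mkdir -p pics; ls
python3 - <<'E'
from bench import env
import cv2
s=env.state()
print(s)
for n in("top","scene"):
    d=env.get_image(n); cv2.imwrite(f"pics/{n}0.png",d["pixels"]); print(d["mtx"],d["extrinsics"])
E
```

```text
pics
{'time_s': 0.0, 'joint_positions': array([-1.33041310e+00,  3.13434426e-01,  1.49847520e+00, -4.30496130e-06,
        1.33100324e+00, -2.23443683e-01]), 'joint_vel': array([-0.00010713,  0.00155039,  0.00119231, -0.00070098, -0.00102606,
       -0.00053287]), 'joint_torque': array([-1.19742592e-03, -4.12259495e+01, -2.59749860e+01, -3.01892960e-04,
        4.04890714e-03,  2.88030753e-05]), 'eef_pos': array([ 234.77233513, -469.27656434,  230.72870265]), 'tcp_rot': array([ 9.73228058e-01,  2.29840621e-01, -7.68135898e-06, -6.60064516e-04]), 'wrist_force': array([-0.96646833, -0.95778424,  1.04033958]), 'torque': array([0.0006193 , 0.00086186, 0.01030275]), 'grasp_force': 0.0, 'grip_width': 85.79120720020727}
[[512.2957934    0.         325.50925268]
 [  0.         512.2957934  202.58381909]
 [  0.           0.           1.        ]] [[-2.73793141e-02 -9.75374744e-01  2.18848080e-01  2.56776866e+02]
 [-9.99603798e-01  2.81443383e-02  3.78392128e-04 -2.13743819e+01]
 [-6.52840854e-03 -2.18751012e-01 -9.75758871e-01  1.27933209e+03]
 [ 0.00000000e+00  0.00000000e+00  0.00000000e+00  1.00000000e+00]]
[[457.97925068   0.         312.80003485]
 [  0.         457.97925068 202.01569143]
 [  0.           0.           1.        ]] [[ 7.93033058e-01  4.66205040e-01 -3.92111502e-01  8.93438931e+02]
 [ 6.09176208e-01 -6.08710936e-01  5.08306348e-01 -5.02858953e+02]
 [-1.70757794e-03 -6.41968736e-01 -7.66728913e-01  7.69456854e+02]
 [ 0.00000000e+00  0.00000000e+00  0.00000000e+00  1.00000000e+00]]
```

View pics/top0.png

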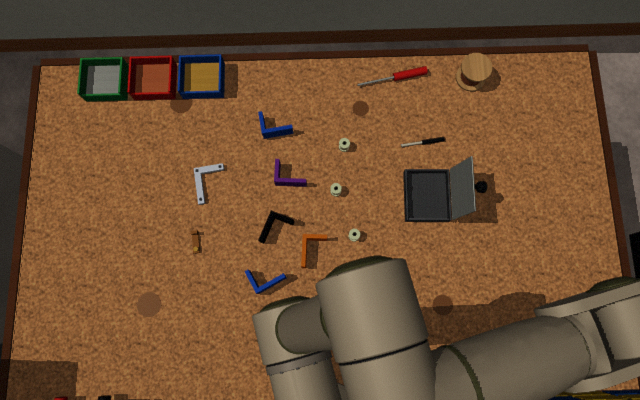

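View pics/scene0.png

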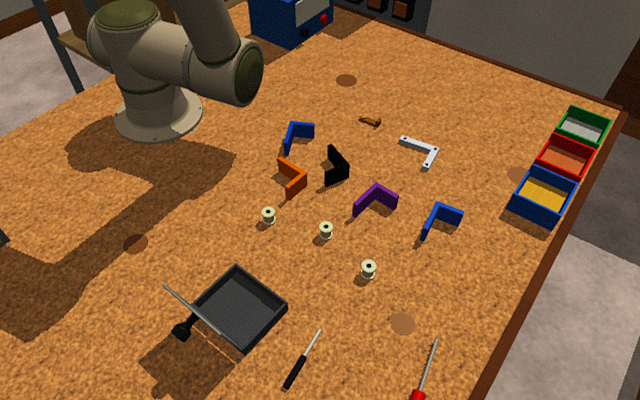

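The top view shows bobbins at (344,145), (336,189) and (354,235), and the well at (427,195) with its flap to the right. The black yoke has its corner at about (275,213), the corner stop sits at (197,168), and the latch is at (196,242). The scene view agrees, and the path from yoke to stop is clear.

```bash
cat > h.py <<'E'
from bench import env
import cv2, numpy as np
from scipy.spatial.transform import Rotation as R
def ray(d,uv):
    p=cv2.undistortPoints(np.array(uv,float).reshape(-1,1,2),d["mtx"],None).reshape(-1,2)
    E=d["extrinsics"]; return E[:3,3],np.c_[p,np.ones(len(p))]@E[:3,:3].T
def onplane(d,uv,z):
    o,v=ray(d,uv); return (o+v*((z-o[2])/v[:,2:3]))[:,:2]
def tri(d1,a,d2,b):
    A=np.zeros((3,3));B=np.zeros(3)
    for d,u in((d1,a),(d2,b)):
        o,v=ray(d,u);v=v[0]/np.linalg.norm(v[0]);P=np.eye(3)-np.outer(v,v);A+=P;B+=P@o
    return np.linalg.solve(A,B)
def blobs(m,amin=20):
    n,l,s,c=cv2.connectedComponentsWithStats(m.astype(np.uint8))
    return [(s[i],c[i],(l==i)) for i in range(1,n) if s[i][4]>=amin]
def proj(d,P):
    E=np.linalg.inv(d["extrinsics"]);q=(np.atleast_2d(P)@E[:3,:3].T+E[:3,3])@d["mtx"].T
    return q[:,:2]/q[:,2:]
E
python3 - <<'E'
from h import *
t=env.get_image("top");s=env.get_image("scene")
ht,hs=[cv2.cvtColor(d["pixels"],cv2.COLOR_BGR2HSV).astype(int) for d in(t,s)]
for n,h,d,(x0,y0,x1,y1) in(("top",ht,t,(320,120,375,260)),("sc",hs,s,(250,190,400,290))):
    m=(h[...,1]<95)&(h[...,2]>120); k=np.zeros_like(m);k[y0:y1,x0:x1]=m[y0:y1,x0:x1]
    for st,c,_ in blobs(cv2.morphologyEx(k.astype(np.uint8),cv2.MORPH_CLOSE,np.ones((3,3)))): print(n,st,c,onplane(d,c,15))
def poly(name,m,box,z,eps):
    k=np.zeros(m.shape,np.uint8);x0,y0,x1,y1=box;k[y0:y1,x0:x1]=m[y0:y1,x0:x1]
    c=max(cv2.findContours(k,0,2)[0],key=cv2.contourArea)
    a=cv2.approxPolyDP(c,eps,True).reshape(-1,2)
    print(name,cv2.contourArea(c),cv2.minAreaRect(c));print(np.c_[a,onplane(t,a,z)].round(1).tolist())
poly("yoke",ht[...,2]<45,(255,205,297,247),42,1.8)
poly("corner",(ht[...,1]<60)&(ht[...,2]>110),(185,155,230,210),12,1.8)
poly("well",(ht[...,2]<75)&(ht[...,1]<80),(398,163,456,227),30,3)
big=np.vstack
c=lambda d,b,k:cv2.resize(d["pixels"][b[1]:b[3],b[0]:b[2]],None,fx=k,fy=k,interpolation=2)
cv2.imwrite("pics/c1.png",np.hstack([c(t,(185,155,305,255),5),c(t,(395,160,435,260),5)]))
E
```

```text
top [339 138  11  13  98] [343.43877551 143.95918367] [[694.86957288 -71.66665437]]
top [331 183  10  13  92] [335.17391304 188.73913043] [[575.72529058 -46.45339654]]
top [349 229  11  12  96] [353.78125 234.46875] [[456.86386647 -89.12364423]]
sc [262 207  14  17 117] [268.79487179 213.06837607] [[452.51055103 -83.13127316]]
sc [319 221  14  18 130] [326.12307692 227.47692308] [[570.84512995 -40.11982197]]
sc [361 259  15  20 176] [368.57954545 267.13636364] [[691.92043577 -66.87368176]]
yoke 284.5 ((276.3017578125, 230.1293182373047), (25.867368698120117, 33.87705993652344), 23.198591232299805)
[[293.0, 219.0, 495.2, 60.1], [271.0, 211.0, 516.9, 114.2], [259.0, 240.0, 445.5, 143.7], [264.0, 242.0, 440.3, 131.5], [275.0, 218.0, 499.0, 104.4], [293.0, 224.0, 482.8, 60.3]]
corner 300.0 ((209.88999938964844, 183.22998046875), (36.62813186645508, 29.698486328125), 81.8698959350586)
[[222.0, 163.0, 653.5, 243.6], [194.0, 168.0, 642.2, 315.6], [198.0, 203.0, 549.3, 302.8], [203.0, 202.0, 551.5, 290.1], [200.0, 173.0, 628.3, 299.8], [221.0, 169.0, 637.4, 245.9]]
well 2519.5 ((429.5, 193.5), (55.0, 51.0), 90.0)
[[455.0, 166.0, 622.5, -351.7], [450.0, 170.0, 612.4, -338.2], [449.0, 180.0, 586.3, -333.6], [446.0, 169.0, 615.3, -328.3], [405.0, 170.0, 615.7, -224.5], [405.0, 220.0, 487.1, -216.6], [455.0, 218.0, 488.6, -340.6]]
```

View pics/c1.png

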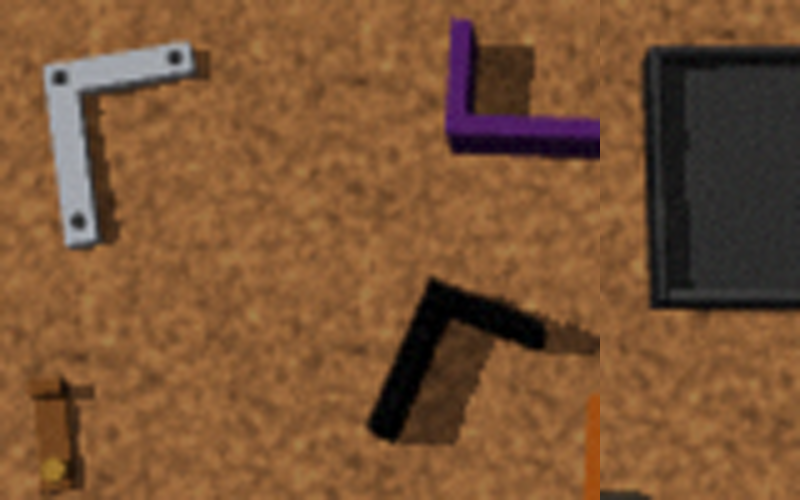

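The crop shows the corner stop's inner vertex at about (201,173), the yoke's outer corner at (271,211) and its long-leg end at (259,240). The well's left rim runs along column 405, from row 170 to row 220. That is enough to start moving.

```bash
cat > to.py <<'E'
import sys;from h import *
x,y,z=map(float,sys.argv[1:4]);s=env.state();r=R.from_quat(s["tcp_rot"]);M=r.as_matrix()
yaw=np.arctan2(M[1,0],M[0,0])
print("tool delta",(M.T@(np.array([x,y,z])-s["eef_pos"])).round(1),"yaw",yaw.round(4),"tilt",M[:2,2].round(4),"j",s["joint_positions"].round(2),"F",s["wrist_force"].round(1),"T",s["torque"].round(2))
if len(sys.argv)>4: print("turn rz",round(yaw-float(sys.argv[4]),4))
E
python3 -m handwheel '[{"az": 0.175},{"az": 0.175},{"az": 0.175},{"sx": 26,"sy": -37},{"sx": 26,"sy": -37},{"sx": 26,"sy": -37},{"sx": 26,"sy": -37},{"sx": 26,"sy": -37},{"sx": 26,"sy": -37},{"sx": 26,"sy": -37}]' 60; python3 to.py 573 -43 100 -0.06
```

```text
time_s: 1.45
eef_pos: [433.1, -220.9, 231.3]
tcp_rot: [1.0, -0.031, 0.0, 0.0]
wrist_force: [0.4, 0.7, 0.1]
grip_width: 60.1
grasp_force: 0.0
tool delta [ 128.7 -186.1  131.3] yaw -0.0613 tilt [ 0. -0.] j [-0.71  0.23  1.61 -0.    1.3   0.92] F [0.4 0.7 0.1] T [-0.01 -0.04 -0.  ]
turn rz -0.0013
```

```bash
python3 -m handwheel '[{"sx": 26,"sy": -37},{"sx": 26,"sy": -37},{"sx": 26,"sy": -37},{"sx": 26,"sy": -37,"sz": 20},{"sx": 25,"sy": -38,"sz": 30},{"sz": 40},{"sz": 41},{}]' 50
python3 - <<'E'
from h import *
t=env.get_image("top");s=env.get_image("scene")
p=env.state()["eef_pos"];print(p,proj(t,p),proj(s,p))
c=lambda d,b,k:cv2.resize(d["pixels"][b[1]:b[3],b[0]:b[2]],None,fx=k,fy=k,interpolation=2)
cv2.imwrite("pics/g1.png",c(s,(270,150,390,270),4))
E
```

```text
time_s: 2.45
eef_pos: [571.0, -43.9, 97.9]
tcp_rot: [1.0, -0.031, -0.003, -0.001]
wrist_force: [0.4, -1.0, -0.1]
grip_width: 50.2
grasp_force: 0.0
[573.0661729  -44.61826911 101.6095122 ] [[334.87044264 180.9182712 ]] [[326.59482892 202.24799538]]
```

View pics/g1.png

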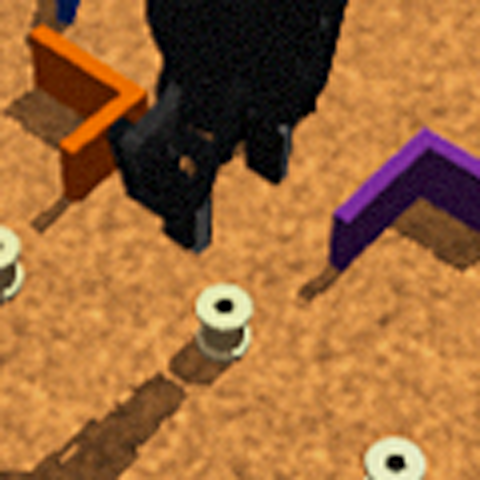

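The fingers straddle the line to the bobbin. The bobbin's top hole is at scene pixel (326,226.5).

```bash
python3 - <<'E'
from h import *
t=env.get_image("top");s=env.get_image("scene")
print(onplane(s,[(326,226.5),(270+394/4,150+463/4)],30),onplane(t,[(335.5,188.7),(344,144)],30))
E
python3 to.py 573 -43 5 -0.06
```

```text
[[575.60356617 -47.49696904]
 [694.14099455 -73.07203897]] [[572.01888738 -46.97848087]
 [689.51936774 -72.50439294]]
tool delta [-0.9 -1.8 97.4] yaw -0.0614 tilt [ 0.0032 -0.0009] j [-0.28  0.55  1.51  0.    1.09  1.35] F [-0.   0.6 -0.3] T [0.02 0.01 0.03]
turn rz -0.0014
```

```bash
python3 -m handwheel '[{"sy": 1.5,"sz": 30},{"sz": 30},{"sz": 25},{"sz": 12},{}]' 50; python3 -m handwheel '[{},{},{},{}]' 0 25;python3 to.py 578.4 -270.3 70 -0.06
```

```text
time_s: 3.28
eef_pos: [572.7, -46.0, 3.8]
tcp_rot: [1.0, -0.031, 0.0, 0.0]
wrist_force: [-0.3, 0.0, 0.1]
grip_width: 50.0
grasp_force: 0.0
time_s: 3.78
eef_pos: [573.2, -46.1, 4.7]
tcp_rot: [1.0, -0.031, 0.001, 0.0]
wrist_force: [-1.6, 0.3, 6.8]
grip_width: 26.1
grasp_force: 25.7
tool delta [ 19.1 223.4 -65.2] yaw -0.0612 tilt [ 0.0023 -0.0007] j [-0.28  0.69  1.57  0.    0.89  1.35] F [-1.6  0.3  6.8] T [ 0.01  0.17 -0.02]
turn rz -0.0012
```

```bash
python3 -m handwheel '[{"sz": -15},{"sz": -30},{"sz": -30},{"sx": 4,"sy": 40},{"sx": 4,"sy": 45},{"sx": 4,"sy": 45},{"sx": 4,"sy": 45},{"sx": 3,"sy": 45},{},{}]'; python3 to.py 578.4 -270.3 11 -0.06;python3 - <<'E'
from h import *
t=env.get_image("top");s=env.get_image("scene")
c=lambda d,b,k:cv2.resize(d["pixels"][b[1]:b[3],b[0]:b[2]],None,fx=k,fy=k,interpolation=2)
cv2.imwrite("pics/g2.png",c(s,(160,180,320,370),3))
E
```

```text
time_s: 5.03
eef_pos: [577.9, -266.1, 78.8]
tcp_rot: [1.0, -0.031, 0.0, -0.0]
wrist_force: [-0.9, -0.3, -0.3]
grip_width: 26.1
grasp_force: 25.6
tool delta [ 0.8  4.2 67.8] yaw -0.0612 tilt [0.0001 0.0002] j [-0.62  0.7   1.31  0.    1.13  1.02] F [-0.9 -0.3 -0.3] T [ 0.01 -0.01 -0.01]
turn rz -0.0012
```

View pics/g2.png

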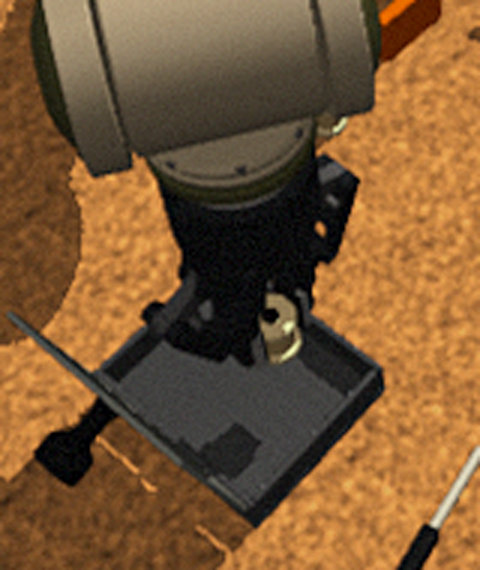

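The bobbin is held upright above the well. The well's rim corners are at about scene (246,353) and (287,305).

```bash
python3 - <<'E'
from h import *
s=env.get_image("scene")
print(onplane(s,[(246,351),(286.7,303),(236,265)],30))
E
python3 -m handwheel '[{"sy": 2,"sz": 20},{"sz": 20},{"sz": 15},{"sz": 8},{"sz": 2},{},{}]'; python3 to.py 578.4 -270.3 10 -0.06
```

```text
[[ 623.43800339 -334.97388122]
 [ 621.07801932 -226.54011244]
 [ 494.62720687 -223.90692365]]
time_s: 6.05
eef_pos: [578.0, -268.9, 13.9]
tcp_rot: [1.0, -0.031, 0.0, 0.0]
wrist_force: [-0.0, 0.3, -0.1]
grip_width: 26.2
grasp_force: 25.6
tool delta [0.4 1.4 3.9] yaw -0.0612 tilt [ 0.0009 -0.0006] j [-0.62  0.78  1.34  0.    1.01  1.01] F [-0.   0.3 -0.1] T [0.02 0.02 0.  ]
turn rz -0.0012
```

```bash
python3 -m handwheel '[{"sz": 2},{"sz": 2},{},{}]'; python3 to.py 578.4 -270.3 10
```

```text
time_s: 6.55
eef_pos: [577.9, -268.7, 9.7]
tcp_rot: [1.0, -0.031, 0.0, 0.0]
wrist_force: [-2.4, 0.5, 5.7]
grip_width: 26.2
grasp_force: 26.3
tool delta [ 0.6  1.6 -0.3] yaw -0.0612 tilt [ 0.0003 -0.0002] j [-0.62  0.79  1.35 -0.    1.01  1.01] F [-2.4  0.5  5.7] T [ 0.19  0.28 -0.  ]
```

```bash
python3 -m handwheel '[{},{},{}]' 44; python3 -m handwheel '[{"sz": -15},{"sz": -40},{"sz": -40},{}]'; python3 to.py 692 -73 95 -0.06
```

```text
time_s: 6.92
eef_pos: [577.7, -268.6, 9.1]
tcp_rot: [1.0, -0.031, -0.0, -0.0]
wrist_force: [-0.2, -0.3, -0.4]
grip_width: 44.2
grasp_force: 0.0
time_s: 7.42
eef_pos: [579.2, -269.6, 108.8]
tcp_rot: [1.0, -0.031, 0.003, 0.002]
wrist_force: [-0.2, -0.3, -0.4]
grip_width: 44.0
grasp_force: 0.0
tool delta [ 100.5 -203.2   13.7] yaw -0.0611 tilt [ 0.0061 -0.0043] j [-0.62  0.67  1.28  0.    1.19  1.01] F [-0.2 -0.3 -0.4] T [-0.09 -0.01 -0.05]
turn rz -0.0011
```

```bash
python3 -m handwheel '[{"sx": 20,"sy": -40},{"sx": 20,"sy": -40},{"sx": 20,"sy": -40},{"sx": 20,"sy": -40},{"sx": 20,"sy": -42},{},{}]' 50; python3 to.py 692 -73 5 -0.06
```

```text
time_s: 8.3
eef_pos: [689.6, -73.5, 103.9]
tcp_rot: [1.0, -0.031, -0.0, 0.0]
wrist_force: [0.2, -0.4, 0.1]
grip_width: 50.0
grasp_force: 0.0
tool delta [ 2.5 -0.6 98.9] yaw -0.0613 tilt [-0.0009 -0.0001] j [-0.27  0.8   1.06 -0.    1.29  1.36] F [ 0.2 -0.4  0.1] T [-0.05  0.01  0.02]
turn rz -0.0013
```

```bash
python3 -m handwheel '[{"sx": 2,"sz": 30},{"sz": 30},{"sz": 25},{"sz": 10},{"sz": 3},{}]' 50; python3 -m handwheel '[{},{},{},{}]' 0 25;python3 -m handwheel '[{"sz": -15},{"sz": -30},{"sz": -30},{}]';python3 to.py 525 -268 80 -0.06
```

```text
time_s: 9.05
eef_pos: [692.3, -73.7, 7.2]
tcp_rot: [1.0, -0.031, 0.001, 0.0]
wrist_force: [0.5, -0.3, -0.2]
grip_width: 49.7
grasp_force: 0.0
time_s: 9.55
eef_pos: [692.4, -73.4, 7.3]
tcp_rot: [1.0, -0.031, 0.001, 0.0]
wrist_force: [-1.7, -0.5, 6.1]
grip_width: 26.0
grasp_force: 24.4
time_s: 10.05
eef_pos: [693.2, -73.5, 84.6]
tcp_rot: [1.0, -0.031, 0.003, 0.001]
wrist_force: [0.0, 1.2, -0.1]
grip_width: 26.1
grasp_force: 24.6
tool delta [-156.   204.4    4. ] yaw -0.0611 tilt [ 0.0051 -0.0014] j [-0.27  0.82  1.07  0.    1.25  1.36] F [ 0.   1.2 -0.1] T [ 0.03 -0.   -0.02]
turn rz -0.0011
```

```bash
python3 -m handwheel '[{"sx": -31,"sy": 40},{"sx": -31,"sy": 41},{"sx": -31,"sy": 41},{"sx": -31,"sy": 41},{"sx": -31,"sy": 41},{},{}]';python3 to.py 525 -268 13 -0.06
```

```text
time_s: 10.92
eef_pos: [524.7, -266.9, 80.8]
tcp_rot: [1.0, -0.031, -0.0, -0.0]
wrist_force: [0.2, 0.5, -1.2]
grip_width: 26.3
grasp_force: 24.7
tool delta [ 0.4  1.1 67.8] yaw -0.0614 tilt [-0.0006  0.0008] j [-0.67  0.6   1.47  0.    1.07  0.96] F [ 0.2  0.5 -1.2] T [-0.03 -0.03  0.07]
turn rz -0.0014
```

```bash
python3 -m handwheel '[{"sy": 1,"sz": 20},{"sz": 20},{"sz": 15},{"sz": 8},{"sz": 3},{"sz": 1.5},{},{}]'; python3 -m handwheel '[{"sz": 1},{"sz": 0.7},{}]'
```

```text
time_s: 11.92
eef_pos: [524.8, -268.5, 14.2]
tcp_rot: [1.0, -0.031, 0.0, 0.0]
wrist_force: [0.3, 0.1, -1.1]
grip_width: 26.3
grasp_force: 24.7
time_s: 12.3
eef_pos: [524.8, -268.5, 12.4]
tcp_rot: [1.0, -0.031, 0.0, 0.0]
wrist_force: [-0.3, 1.1, 3.4]
grip_width: 26.3
grasp_force: 24.8
```

Contact made, so I release and retreat, then look at the scene and measure the corner and yoke more finely.

```bash
python3 -m handwheel '[{},{},{}]' 44; python3 -m handwheel '[{"sz": -15},{"sz": -40},{"sz": -40},{"sz": -40},{}]'
python3 - <<'E'
from h import *
t=env.get_image("top");s=env.get_image("scene")
c=lambda d,b,k:cv2.resize(d["pixels"][b[1]:b[3],b[0]:b[2]],None,fx=k,fy=k,interpolation=2)
a=c(s,(300,100,460,220),4)
b=c(t,(390,155,490,275),4)[:480]
cv2.imwrite("pics/g3.png",cv2.resize(np.hstack([c(s,(170,220,300,370),3),c(s,(320,120,450,195),3) if 0 else c(s,(300,95,450,245),3)]),None,fx=.9,fy=.9))
# sub-pixel line fits: fence top edges and yoke, per-column/row threshold crossings
def edges(img,axis,rng,lo,hi,th):
    up=img.astype(float);out=[]
    for k in rng:
        line=up[k,lo:hi] if axis=='row' else up[lo:hi,k]
        sg=line-th
        for i in np.where(sg[:-1]*sg[1:]<0)[0]:
            p=lo+i+sg[i]/(sg[i]-sg[i+1]); out.append(((p,k) if axis=='row' else (k,p))+(np.sign(sg[i+1]-sg[i]),))
    return np.array(out)
def fit(d,pts,z):
    w=onplane(d,pts[:,:2],z).astype(np.float32);vx,vy,x,y=cv2.fitLine(w,cv2.DIST_HUBER,0,.01,.01).ravel()
    return np.array([vx,vy]),np.array([x,y])
im=t["pixels"].astype(int)
blue=im[...,0]
def report(nm,img,ax,rng,lo,hi,th,sgn,z):
    e=edges(img,ax,rng,lo,hi,th);e=e[e[:,2]==sgn];v,p=fit(t,e,z);a=np.arctan2(v[1],v[0]);a=(a+np.pi/4)%(np.pi/2)-np.pi/4
    w=onplane(t,e[:,:2],z);res=np.abs((w-p)@np.array([-v[1],v[0]]));print(nm,len(e),"yaw",a.round(3),"res",res.mean().round(2),res.max().round(1));return v,p
X=lambda a,b:a[1]+a[0]*np.linalg.solve(np.c_[a[0],-b[0]],b[1]-a[1])[0]
fl=report("long in",blue,'row',range(178,199),190,212,105,-1,12)
flo=report("long out",blue,'row',range(175,199),188,206,105,1,12)
fs=report("short in",blue,'col',range(205,219),158,182,105,-1,12)
fso=report("short out",blue,'col',range(200,219),155,175,105,1,12)
print("corner",X(fl,fs),"outer",X(flo,fso))
red=im[...,2]
yl=report("yoke long out",red,'row',range(216,236),250,276,70,-1,42)
ys=report("yoke short out",red,'col',range(275,289),205,222,70,-1,42)
print("yoke",X(yl,ys))
E
```

```text
time_s: 12.68
eef_pos: [524.7, -268.4, 12.0]
tcp_rot: [1.0, -0.031, -0.0, -0.0]
wrist_force: [-0.7, 0.5, 0.2]
grip_width: 43.7
grasp_force: 0.0
time_s: 13.3
eef_pos: [525.9, -269.3, 151.3]
tcp_rot: [1.0, -0.031, 0.003, 0.002]
wrist_force: [0.5, 0.1, -0.3]
grip_width: 44.1
grasp_force: 0.0
long in 21 yaw 0.153 res 0.67 11.1
long out 25 yaw 0.15 res 0.6 11.5
short in 14 yaw 0.151 res 0.21 0.4
short out 19 yaw 0.141 res 0.19 0.4
corner [628.9272 299.642 ] outer [643.7934  318.58163]
yoke long out 11 yaw 0.091 res 6.41 15.5
yoke short out 14 yaw -0.321 res 0.37 1.1
yoke [496.15216   49.468414]
```

View pics/g3.png

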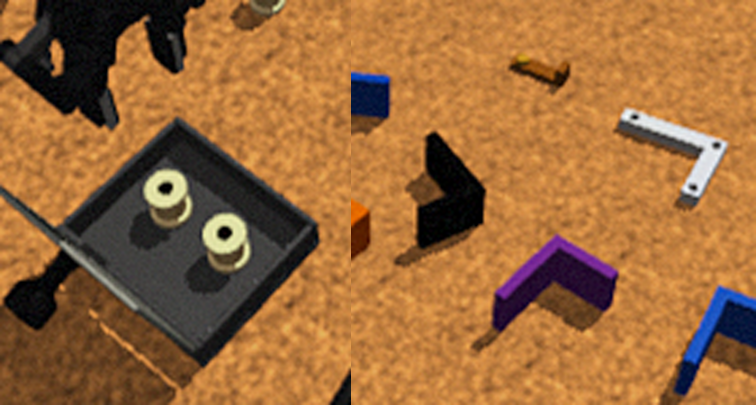

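Both bobbins stand upright in the well. The stop's yaw is about 0.15 and its corner is at about (629,300). I still need a better fit for the yoke.

```bash
cat > yoke.py <<'E'
from h import *
t=env.get_image("top")
m=(t["pixels"].max(2)<60).astype(np.uint8);k=np.zeros_like(m);k[200:250,250:300]=m[200:250,250:300]
b=max(blobs(k),key=lambda q:q[0][4])[2]
def line(p):
    w=onplane(t,p,42).astype(np.float32);return cv2.fitLine(w,cv2.DIST_HUBER,0,.01,.01).ravel()
L=[(np.where(b[r])[0].min()-.5,r) for r in range(216,238)]
S=[(c,np.where(b[:,c])[0].min()-.5) for c in range(275,291)]
l,s=line(L),line(S);a,c=l[:2],s[:2]
print("long yaw",np.arctan(l[1]/l[0]),"short",-np.arctan(s[0]/s[1]))
print("corner",l[2:]+a*np.linalg.solve(np.c_[a,-c],s[2:]-l[2:])[0], "ends",onplane(t,[L[-1],S[-1]],42))
E
python3 yoke.py; python3 to.py 480 110 150
```

```text
long yaw 0.89034915 short -0.3512972
corner [534.2846 158.5521] ends [[450.39390026  54.6396433 ]
 [499.21591841  67.46612247]]
tool delta [ -67.4 -374.7   -3. ] yaw -0.0612 tilt [-0.0009  0.0006] j [-0.67  0.53  1.41 -0.    1.21  0.96] F [ 0.5  0.7 -1.2] T [-0.06  0.01 -0.01]
```

```bash
sed -i 's#^m=#t["pixels"]=cv2.imread("pics/top0.png")\nm=#' yoke.py; python3 yoke.py
```

```text
long yaw -0.392173 short -0.3512972
corner [518.69574 116.01752] ends [[452.88926558 142.50233717]
 [499.21591841  67.46612247]]
```

```bash
python3 -m handwheel '[{"sx": -7,"sy": -37},{"sx": -7,"sy": -38},{"sx": -7,"sy": -38},{"sx": -7,"sy": -38},{"sx": -7,"sy": -38},{"sx": -7,"sy": -38},{"sx": -7,"sy": -38},{"sx": -7,"sy": -38},{"sx": -7,"sy": -38},{"sx": -6,"sy": -38}]'; python3 -m handwheel '[{"az": 0.16},{"az": 0.16},{}]' 40; python3 to.py 481 124.5 80 -0.38
python3 - <<'E'
from h import *
s=env.get_image("scene")
print(onplane(s,(349.3,165.4),42),onplane(s,[(429.3,152.4),(439.3,149.4)],12))
E
```

```text
time_s: 14.75
eef_pos: [478.3, 115.3, 146.4]
tcp_rot: [1.0, -0.031, -0.001, 0.0]
wrist_force: [0.5, 0.5, 0.2]
grip_width: 44.2
grasp_force: 0.0
time_s: 15.12
eef_pos: [478.6, 114.2, 146.4]
tcp_rot: [0.982, -0.189, -0.001, 0.0]
wrist_force: [-0.8, 0.4, 0.3]
grip_width: 39.9
grasp_force: 0.0
tool delta [ -1.5 -10.5  66.4] yaw -0.3797 tilt [-0.0016 -0.    ] j [-0.    0.33  1.71 -0.    1.1   1.95] F [-0.8  0.4  0.3] T [ 0.02  0.03 -0.01]
turn rz 0.0003
[[521.1582078  112.74944387]] [[631.88739317 288.90642582]
 [645.89386305 312.54994125]]
```

```bash
python3 -m handwheel '[{"sx": -1,"sy": -10,"sz": 30},{"sz": 30},{}]'
python3 - <<'E'
from h import *
s=env.get_image("scene");t=env.get_image("top")
c=lambda d,b,k:cv2.resize(d["pixels"][b[1]:b[3],b[0]:b[2]],None,fx=k,fy=k,interpolation=2)
cv2.imwrite("pics/g4.png",c(s,(290,100,410,220),5))
E
```

```text
time_s: 15.55
eef_pos: [480.6, 123.6, 85.5]
tcp_rot: [0.982, -0.188, -0.002, 0.0]
wrist_force: [-0.0, -0.6, 0.8]
grip_width: 39.7
grasp_force: 0.0
```

View pics/g4.png

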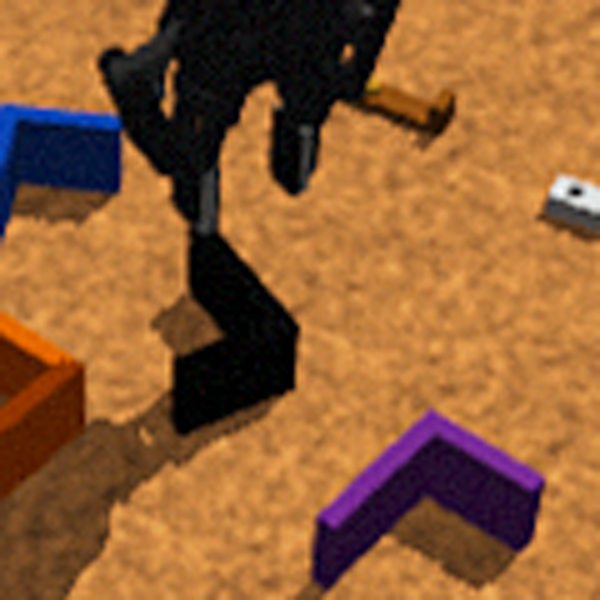

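The fingertips straddle the long leg, with their midpoint projecting onto about (250,283) in the crop, which is its middle. Next I descend and grip.

```bash
python3 -m handwheel '[{"sz": 25},{"sz": 25},{"sz": 15},{"sz": 4},{},{}]'; python3 -m handwheel '[{},{},{},{}]' 0 60;python3 to.py 481 124.5 16 -0.38
```

```text
time_s: 16.4
eef_pos: [482.3, 123.8, 18.9]
tcp_rot: [0.982, -0.189, 0.001, -0.0]
wrist_force: [0.6, -0.2, 1.1]
grip_width: 40.1
grasp_force: 0.0
time_s: 16.9
eef_pos: [482.1, 123.9, 18.6]
tcp_rot: [0.982, -0.189, 0.0, -0.0]
wrist_force: [-1.2, -0.2, 5.3]
grip_width: 8.8
grasp_force: 59.4
tool delta [-1.3 -0.2  2.6] yaw -0.3813 tilt [0.001  0.0002] j [0.02 0.54 1.8  0.   0.8  1.97] F [-1.2 -0.2  5.3] T [0.18 0.13 0.04]
turn rz -0.0013
```

```bash
python3 -m handwheel '[{"sz": -4},{"sz": -4},{"az": -0.133},{"az": -0.133},{"az": -0.133},{"az": -0.132},{},{}]' - 80;python3 to.py 576 270 26 0.15
```

```text
time_s: 17.9
eef_pos: [481.7, 123.7, 26.0]
tcp_rot: [0.997, 0.074, -0.0, 0.0]
wrist_force: [-0.6, 0.0, -4.0]
grip_width: 8.7
grasp_force: 78.0
tool delta [ 114.8 -130.8    0. ] yaw 0.1473 tilt [-0.0003 -0.    ] j [ 0.02  0.52  1.8  -0.    0.82  1.44] F [-0.6  0.  -4. ] T [ 0.08  0.03 -0.04]
turn rz -0.0027
```

```bash
python3 -m handwheel '[{"sx": 14,"sy": -16},{"sx": 14,"sy": -16},{"sx": 15,"sy": -17,"az": -0.003},{"sx": 15,"sy": -17},{"sx": 15,"sy": -17},{"sx": 14,"sy": -16},{"sx": 14,"sy": -16},{"sx": 14,"sy": -16},{},{}]';python3 to.py 594 287.5 19 0.15
python3 - <<'E'
from h import *
s=env.get_image("scene");t=env.get_image("top")
c=lambda d,b,k:cv2.resize(d["pixels"][b[1]:b[3],b[0]:b[2]],None,fx=k,fy=k,interpolation=2)
cv2.imwrite("pics/g5.png",np.hstack([c(s,(370,90,470,210),4),c(t,(180,140,270,260),4)]))
E
```

```text
time_s: 19.15
eef_pos: [575.2, 270.1, 25.7]
tcp_rot: [0.997, 0.076, -0.001, 0.0]
wrist_force: [0.6, -0.3, -3.4]
grip_width: 8.3
grasp_force: 78.3
tool delta [ 21.2 -14.3   6.7] yaw 0.1519 tilt [-0.0011 -0.0005] j [ 0.26  0.76  1.34 -0.    1.03  1.67] F [ 0.6 -0.3 -3.4] T [-0.01  0.12 -0.04]
turn rz 0.0019
```

View pics/g5.png

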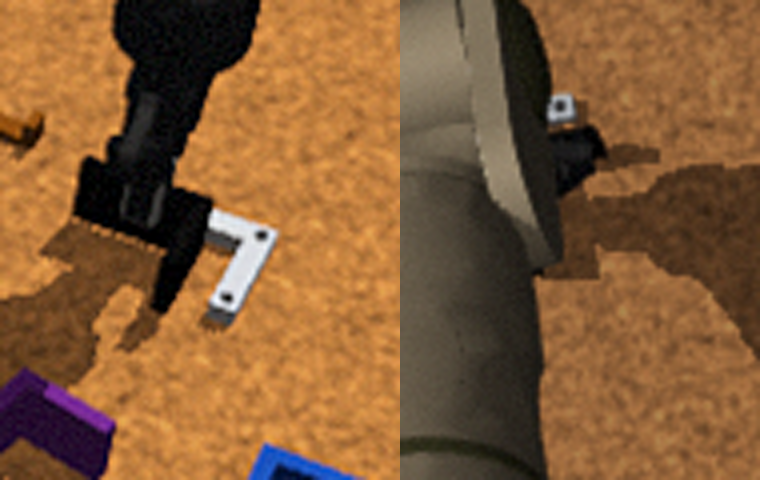

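The yoke hangs square, with a gap of about 20 mm to the short fence, and the long fence lies beyond it. I'll lower it and approach the faces in small steps.

```bash
python3 -m handwheel '[{"sz": 3.5},{"sz": 3},{"sx": 5,"sy": -4},{"sx": 5,"sy": -4},{"sx": 4},{},{}]';python3 to.py 594 287.5 19 0.15;python3 -m handwheel '[{"sy": -2},{"sy": -2},{"sy": -2},{}]';python3 to.py 594 287.5 19 0.15
```

```text
time_s: 20.12
eef_pos: [588.2, 280.6, 19.6]
tcp_rot: [0.997, 0.076, -0.0, 0.0]
wrist_force: [0.1, -0.2, -3.6]
grip_width: 8.5
grasp_force: 78.3
tool delta [ 6.7 -6.   0.6] yaw 0.1527 tilt [-0.0002 -0.    ] j [0.27 0.8  1.29 0.   1.05 1.68] F [ 0.1 -0.2 -3.6] T [ 0.01  0.04 -0.07]
turn rz 0.0027
time_s: 20.62
eef_pos: [587.3, 286.8, 19.6]
tcp_rot: [0.997, 0.076, -0.0, -0.0]
wrist_force: [-0.1, -0.0, -4.0]
grip_width: 8.8
grasp_force: 78.3
tool delta [6.7 0.3 0.6] yaw 0.153 tilt [-0.  0.] j [0.28 0.81 1.28 0.   1.05 1.69] F [-0.1 -0.  -4. ] T [0.01 0.06 0.06]
turn rz 0.003
```

```bash
for i in 1 2 ; do python3 -m handwheel '[{"sy": -1},{"sy": -1},{}]' | egrep 'eef|wrist';done; python3 to.py 594 287.5 19 0.15
```

```text
eef_pos: [587.1, 288.5, 19.6]
wrist_force: [-0.8, -0.7, -4.4]
eef_pos: [587.1, 288.7, 19.6]
wrist_force: [0.9, -10.5, -1.6]
tool delta [6.6 2.3 0.6] yaw 0.1528 tilt [-0.0003 -0.0032] j [ 0.28  0.81  1.28 -0.    1.06  1.7 ] F [  0.9 -10.5  -1.6] T [-1.81 -0.01  0.09]
turn rz 0.0028
```

The long fence is touched. I ease off slightly and move along x until the short fence is felt.

```bash
python3 -m handwheel '[{"sx": 2,"sy": 1},{"sx": 2},{}]' | egrep 'eef|wrist'; for i in 1 2 ; do python3 -m handwheel '[{"sx": 1},{"sx": 1},{}]' | egrep 'eef|wrist';done; python3 to.py 594 287.5 19 0.15
```

```text
eef_pos: [590.9, 289.2, 19.3]
wrist_force: [0.1, -6.0, -4.8]
eef_pos: [592.0, 289.4, 19.2]
wrist_force: [-4.9, -7.6, -2.9]
eef_pos: [592.1, 289.4, 19.1]
wrist_force: [-15.2, -10.5, 3.8]
tool delta [1.6 2.2 0.1] yaw 0.1532 tilt [-0.0084 -0.0039] j [ 0.28  0.82  1.25 -0.    1.08  1.7 ] F [-15.2 -10.5   3.8] T [-1.79  2.37 -0.01]
turn rz 0.0032
```

```bash
python3 -m handwheel '[{"sy": -1,"sz": 0.4},{"sz": 0.4},{},{}]' | egrep 'eef|wrist'; python3 to.py 594 287.5 19 0.15; for r in '0 0 0 0 0 0.015;0 0 0 0 0 0;0 0 0 0 0 0' ; do :; done; python3 -m handwheel '[{"az": 0.015},{},{}]'|egrep 'eef|wrist'; python3 to.py 594 287.5 19 0.15;python3 -m handwheel '[{"az": -0.015},{"az": -0.015},{},{}]'|egrep 'eef|wrist'; python3 to.py 594 287.5 19 0.15
```

```text
eef_pos: [592.1, 289.5, 19.0]
wrist_force: [-16.7, -15.4, 10.3]
tool delta [1.6 2.3 0. ] yaw 0.1533 tilt [-0.0084 -0.0055] j [ 0.28  0.82  1.25 -0.    1.08  1.7 ] F [-16.7 -15.4  10.3] T [-2.78  2.82  0.04]
turn rz 0.0033
eef_pos: [592.1, 289.5, 19.0]
wrist_force: [-16.4, -14.8, 10.7]
tool delta [ 1.6  2.2 -0. ] yaw 0.1395 tilt [-0.0082 -0.0058] j [ 0.28  0.82  1.25 -0.    1.08  1.71] F [-16.4 -14.8  10.7] T [-2.68  2.82  0.54]
turn rz -0.0105
eef_pos: [592.0, 289.5, 19.0]
wrist_force: [-17.8, -15.5, 10.9]
tool delta [1.6 2.3 0. ] yaw 0.1669 tilt [-0.0085 -0.0051] j [ 0.28  0.82  1.25 -0.    1.08  1.68] F [-17.8 -15.5  10.9] T [-2.72  2.8  -0.65]
turn rz 0.0169
```

```bash
python3 -m handwheel '[{"sz": -0.4,"az": 0.015},{"sx": 1,"sy": -1},{},{},{},{}]'; python3 to.py 594 287.5 19 0.15
python3 - <<'E'
from h import *
s=env.get_image("scene")
c=lambda d,b,k:cv2.resize(d["pixels"][b[1]:b[3],b[0]:b[2]],None,fx=k,fy=k,interpolation=2)
cv2.imwrite("pics/g6.png",np.hstack([c(s,(380,90,460,190),5),c(s,(180,230,260,330),5)]))
E
```

```text
time_s: 24.62
eef_pos: [592.0, 289.6, 19.0]
tcp_rot: [0.997, 0.077, -0.006, 0.003]
wrist_force: [-22.6, -20.1, 11.8]
grip_width: 8.5
grasp_force: 80.9
tool delta [ 1.6  2.3 -0. ] yaw 0.1532 tilt [-0.0113 -0.0078] j [ 0.28  0.82  1.25 -0.    1.08  1.7 ] F [-22.6 -20.1  11.8] T [-3.7   3.43  0.04]
turn rz 0.0032
```

View pics/g6.png

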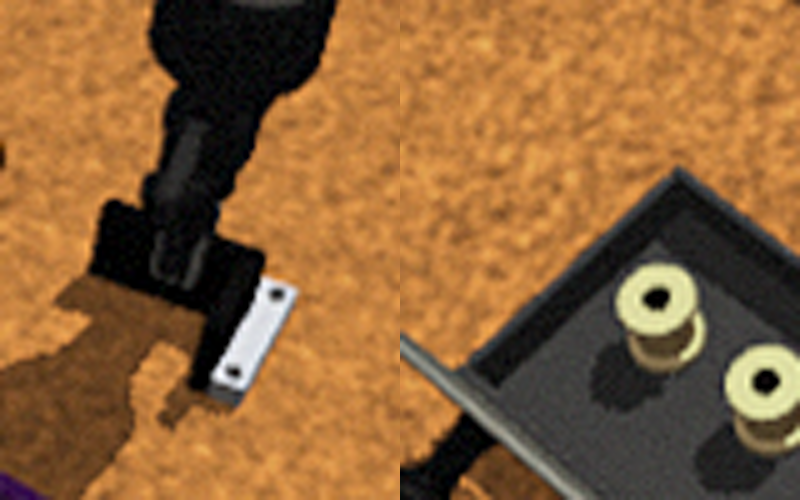

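The yoke's short leg lies flush along its fence, from (270,270) to (215,390) in the crop. The long leg is backed by the other fence, the wrist reads over 20 N into each, and both bobbins are standing in the well. Handing in.

```bash
python3 -c "
from bench import env
print(env.job_done())"
```

```text
the job is handed in; nothing more can be done
None
```

I handed the job in at about 25 s: two bobbins stand in the well, and the yoke is held square against both fences at about 20 N each by the wrist reading; no verdict was returned.

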